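Heft the cash carriers from the tube-mail tray and hold up the fullest

ROBOT

A 6-joint arm with a two-finger parallel gripper is mounted at the origin on a cart in front of the work surface, level with it; the furniture and walls round the work are solid. World frame = base frame: x ahead of the robot, y to its left, z up, the work surface at z = 0. Lengths are in m, angles in rad, forces in N, time in s.
With the tool pointing down it reaches from about 0.425 to 1.125 m from the base axis. Payload 14.9 kg.
Tool frame: the origin (TCP) lies midway between the tips of the shut fingers; the grasp point (between the pads) lies 19 mm behind it; z points along the fingers, y is the line along which they close (so a half turn about z gives the same grasp; the last joint's range is limited). The gripper opens to 91 mm and grips with 3 to 60 N. Pads are 32 mm wide; open, the fingers measure 118 mm over their backs; the gripper's body (76 mm by 178 mm) begins 60 mm behind the grasp point.
Start: joints at [1.182, 0.379, 1.734, -0, 1.028, -0.033], TCP at [0.244, 0.656, 0.214] pointing down, gripper open.
Joint ranges: [-2.77, 2.77], [-0.74, 2.19], [0, 2.66], [-1.06, 4.2], [0.31, 2.87], [-3.08, 3.08]. Speed limits (rad/s): [1.89, 1.89, 2.39, 3.14, 3.14, 3.14].

INTERFACE

Orientations are given as a unit quaternion [x, y, z, w].
In Python, from workcell import env gives the robot as it stands. Calls block until the motion is done:
- env.reach(position, orientation): joint-space move of the TCP to a pose.
- env.line_to(position, rate=0.15, frame=None, f_stop=None): straight line of the TCP; frame=None keeps the orientation; rate is the mean speed in m/s. With f_stop (N) it stops when the force on the tool has changed by that much, and returns True; else False.
- env.set_joints(angles): joint-space move.
- env.command_gripper(opening, grip_force=None): opening from 0.0 (shut) to 1.0 (fully open); grip_force is the grip in N (None keeps the last); returns when the fingers have stopped.
- env.dwell(seconds).
- env.ik(position, orientation): joint angles nearest the present ones, or None.
- env.grab_frame(name): name is "side" or "top"; returns a dict with "frame" (480x640x3 uint8, blue, green, red), "intrinsics" (3x3 intrinsics, pixels), "rvec" (rotation vector, rad) and "tvec" (3), from world to camera coordinates, as OpenCV has them. Camera axes: x right, y down, z forward; pixel columns grow to the right and rows downward; lengths in m; the calibration is good to about 2 mm. A picture is of the moment at which its call begins. There is no depth.
A pose or a line that the arm cannot do raises env.PlanningError and nothing moves.
- env.hand_in(): hands the job in; it is judged then, once.
Trained networks look in a picture, given as the dict that the camera call returned (one of the last four; its "shot" number tells which), for a name from the list of things; names that differ only in an ending like _2 or _b are one class to them, and where a whole thing is asked for, a point or a joint stands for the part that bears it (a point fixed in the world has none). Each returns a list of dicts, best first, with "conf" (0 to 1); they miss things now and then, are a little off and sometimes report something else, mostly with a low value. They report only what shows in the picture. A call takes as long as a camera call.
- env.recognise(picture, query): "extent" ([left, top, width, height] in pixels, round what is visible of it).
Readings, each from a call of its own:
- env.current_time_s(): time.
- env.current_qpos(): joint angles.
- env.current_dq(): joint speeds.
- env.current_joint_torque(): joint torques, N m.
- env.current_tool_pos(): TCP position.
- env.current_tcp_rot(): TCP orientation.
- env.current_force(): force on the tool from outside, world axes, zero at the start.
- env.current_wrist_torque(): the same for the moment, N m.
- env.current_finger_gap(): opening from 0.0 (shut) to 1.0 (fully open).
- env.current_grip_force(): force on a finger pad.
Only numpy, scipy, OpenCV 4.12 (cv2) and the standard library are available. Lean on these libraries where they do the work, as an engineer would, in place of code of your own. Each camera call takes 0.05 s, during which the arm holds its last target. There are 200 camera calls.

TASK

Three closed cash carriers that look exactly alike have arrived, standing in the catch tray of the tube-mail station; lift them to feel which one is by far the heaviest, because it has to be opened and counted first. Collect the two lighter ones into the two-place carrying tote, each standing fully down in a well of its own, and finish holding the heaviest one up in the gripper, upright, its foot at least 15 cm above the desk: the job ends while you hold it, so do not set it down or let go. Do not tip any carrier over, and leave the mug, the ink pad and the sticky notes where they are.

Things in the scene. Friction and masses are not known exactly. Their poses are not given: they have to be found in the camera images.
- carrier_a_centre (a point): centre of a closed cash carrier: upright aluminium cylinder with black lid and two grey felt bands, 58 mm in diameter (60 at the bands), 110 mm tall; this point is on its axis, 55 mm above its foot; z is its axis. Hold it by the plain metal wall, 15 to 80 mm above the foot. One of the three, any of them, weighs 0.46 to 0.58 kg, the other two 0.20 to 0.29 kg each
- carrier_b_centre (a point): the same for another of the three carriers, exactly alike to look at
- carrier_c_centre (a point): the same for another of the three carriers, exactly alike to look at
- carrier_a: the same carrier; origin at the centre of its foot, z up along its axis
- carrier_b: the same carrier; origin at the centre of its foot, z up along its axis
- carrier_c: the same carrier; origin at the centre of its foot, z up along its axis
- station: tube-mail station, fixed: grey catch tray (190 mm in x, 330 mm in y, rubber floor 13 mm and lip 26 mm above the desk) in which the carriers stand in a row along y, about 100 mm apart; behind it a white housing 150 mm high, front 90 mm beyond (+x of) the tray's centre, with a tube that rises from it and bends into the wall at 0.38 m. A monitor hangs to the right, 0.45 m up. Origin: under the tray's centre; x away from the robot
- tote: carrying tote, fixed: a low grey plastic box 120 mm (x) by 190 mm (y), rim 52 mm above the desk, filled with a grey foam insert with two round wells side by side along its own y axis. Origin: centre of its underside; z up
- well_0 (a point): centre of the mouth of the tote's well at its +y end, 45 mm above the desk; the well is 66 mm wide and 30 mm deep, its floor 15 mm above the desk; a carrier seated in it has its centre 70 mm above the desk. The two wells are 85 mm apart
- well_1 (a point): the same, the well at the -y end
- mug: bystander: glass mug of coffee, 73 x 103 x 92 mm, origin under its centre
- inkpad: bystander: flat red ink-pad tin, closed, 75 x 113 x 17 mm, origin under its centre
- notes: bystander: block of yellow sticky notes, 76 x 76 x 22 mm, origin under its centre

How it is judged:
At the end, for the whole second after the job is handed in: One carrier held still by the fingers, upright (0.25 rad), centre over 0.20 m high, clear of station and tote; the other two released in wells: centre within 10 mm of a well's axis, within 6 mm of fully down, upright (0.12 rad), each pressing on the tote with 1.0 to 3.7 N (the heaviest: over 4.4 N) ((((height (world z) of carrier_a_centre above 0.2 m and angle between carrier_a_centre's own z axis and vertical below 0.25 rad and linear speed of carrier_a below 0.05 m/s and contact force between carrier_a and the fingers above 1 N and contact force between carrier_a and station below 0.1 N and contact force between carrier_a and tote below 0.1 N) and ((horizontal distance between carrier_b_centre and well_0 below 0.01 m or horizontal distance between carrier_b_centre and well_1 below 0.01 m) and z of carrier_b_centre in the frame of tote below 0.076 m and angle between carrier_b_centre's own z axis and vertical below 0.12 rad and contact force between carrier_b and the fingers below 0.1 N and contact force between carrier_b and tote between 1 and 3.7 N) and ((horizontal distance between carrier_c_centre and well_0 below 0.01 m or horizontal distance between carrier_c_centre and well_1 below 0.01 m) and z of carrier_c_centre in the frame of tote below 0.076 m and angle between carrier_c_centre's own z axis and vertical below 0.12 rad and contact force between carrier_c and the fingers below 0.1 N and contact force between carrier_c and tote between 1 and 3.7 N)) or ((height (world z) of carrier_b_centre above 0.2 m and angle between carrier_b_centre's own z axis and vertical below 0.25 rad and linear speed of carrier_b below 0.05 m/s and contact force between carrier_b and the fingers above 1 N and contact force between carrier_b and station below 0.1 N and contact force between carrier_b and tote below 0.1 N) and ((horizontal distance between carrier_a_centre and well_0 below 0.01 m or horizontal distance between carrier_a_centre and well_1 below 0.01 m) and z of carrier_a_centre in the frame of tote below 0.076 m and angle between carrier_a_centre's own z axis and vertical below 0.12 rad and contact force between carrier_a and the fingers below 0.1 N and contact force between carrier_a and tote between 1 and 3.7 N) and ((horizontal distance between carrier_c_centre and well_0 below 0.01 m or horizontal distance between carrier_c_centre and well_1 below 0.01 m) and z of carrier_c_centre in the frame of tote below 0.076 m and angle between carrier_c_centre's own z axis and vertical below 0.12 rad and contact force between carrier_c and the fingers below 0.1 N and contact force between carrier_c and tote between 1 and 3.7 N)) or ((height (world z) of carrier_c_centre above 0.2 m and angle between carrier_c_centre's own z axis and vertical below 0.25 rad and linear speed of carrier_c below 0.05 m/s and contact force between carrier_c and the fingers above 1 N and contact force between carrier_c and station below 0.1 N and contact force between carrier_c and tote below 0.1 N) and ((horizontal distance between carrier_a_centre and well_0 below 0.01 m or horizontal distance between carrier_a_centre and well_1 below 0.01 m) and z of carrier_a_centre in the frame of tote below 0.076 m and angle between carrier_a_centre's own z axis and vertical below 0.12 rad and contact force between carrier_a and the fingers below 0.1 N and contact force between carrier_a and tote between 1 and 3.7 N) and ((horizontal distance between carrier_b_centre and well_0 below 0.01 m or horizontal distance between carrier_b_centre and well_1 below 0.01 m) and z of carrier_b_centre in the frame of tote below 0.076 m and angle between carrier_b_centre's own z axis and vertical below 0.12 rad and contact force between carrier_b and the fingers below 0.1 N and contact force between carrier_b and tote between 1 and 3.7 N)))); the arm keeps its last pose, push and grip.
It fails at once if a carrier is tipped over (more than 0.6 rad) (angle between any of carrier_a_centre, carrier_b_centre, carrier_c_centre's own z axis and vertical above 0.6 rad).
It fails at once if the mug, the ink pad or the sticky notes are moved by more than 3 cm (distance of any of mug, inkpad, notes from where it was at the start of the episode above 0.03 m).
It also fails if it takes over 72 s, if anything falls off the work surface, if the arm or the gripper's body presses on something with over 40 N, if the wrist force passes 120 N, or if a joint passes its speed limit or range.

## Working session

There is one attempt and no reset: what is moved stays moved. The work goes in short steps, each a Python script; the robot and the scene stay as the last script left them, time stands still between calls to the robot, and variables do not carry over. Pictures are saved under pics/ and viewed, at most 10 in all, crops included, and the job is handed in when it is done.

```bash
mkdir -p pics; ls
python3 - <<'E'
from workcell import env
import cv2,numpy as np
for n in("side","top"):
    p=env.grab_frame(n); cv2.imwrite(f"pics/{n}0.png",p["frame"])
    R=cv2.Rodrigues(np.array(p["rvec"]))[0]; print(n,"cam at",(-R.T@np.array(p["tvec"]).ravel()).round(3),"fwd",R[2].round(2),p["intrinsics"][0])
    for q in("carrier_a","tote","station","mug","inkpad","notes","well_0"):
        try: print(q,[(np.round(d["extent"]).tolist(),round(d["conf"],2)) for d in env.recognise(p,q)])
        except Exception as e: print(q,e)
print(env.current_time_s(),env.current_tcp_rot())
E
```

```text
pics
side cam at [0.637 0.72  0.947] fwd [-0.13 -0.59 -0.8 ] [489.81607278   0.         311.98127916]
carrier_a [([302.0, 170.0, 23.0, 44.0], 0.97), ([307.0, 198.0, 30.0, 49.0], 0.96), ([316.0, 234.0, 34.0, 45.0], 0.6), ([252.0, 414.0, 58.0, 65.0], 0.39)]
tote [([309.0, 319.0, 76.0, 110.0], 0.85)]
station [([39.0, 112.0, 326.0, 196.0], 0.55), ([316.0, 232.0, 32.0, 50.0], 0.55), ([300.0, 167.0, 28.0, 41.0], 0.48)]
mug [([303.0, 124.0, 32.0, 44.0], 0.56), ([302.0, 167.0, 26.0, 40.0], 0.26)]
inkpad [([250.0, 413.0, 61.0, 66.0], 0.6), ([318.0, 233.0, 28.0, 44.0], 0.45)]
notes [([252.0, 153.0, 33.0, 29.0], 0.81), ([315.0, 233.0, 34.0, 49.0], 0.56)]
well_0 [([308.0, 317.0, 82.0, 114.0], 0.66)]
top cam at [0.285 0.102 1.156] fwd [ 0.22  0.02 -0.98] [445.26733181   0.         319.32725299]
carrier_a [([384.0, 271.0, 30.0, 29.0], 0.95), ([308.0, 262.0, 25.0, 29.0], 0.84), ([343.0, 264.0, 28.0, 31.0], 0.68)]
tote [([182.0, 231.0, 84.0, 58.0], 0.75)]
station [([292.0, 15.0, 137.0, 300.0], 0.86), ([439.0, 241.0, 33.0, 31.0], 0.42)]
mug [([452.0, 293.0, 39.0, 33.0], 0.64)]
inkpad [([168.0, 191.0, 47.0, 28.0], 0.78)]
notes [([441.0, 243.0, 30.0, 29.0], 0.56)]
well_0 [([181.0, 229.0, 86.0, 63.0], 0.68)]
0.8 [ 1.76954698e-01  9.84218997e-01 -3.42706018e-05 -5.69896659e-06]
```

Run:
```python
import cv2
a=cv2.imread("pics/side0.png");b=cv2.imread("pics/top0.png")
cv2.imwrite("pics/s1.png",cv2.resize(a[120:480,150:450],None,fx=1.66,fy=1.66,interpolation=3))
cv2.imwrite("pics/t1.png",cv2.resize(b[150:350,150:510],None,fx=2.2,fy=2.2,interpolation=3))
```

```text
(no output)
```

View pics/s1.png

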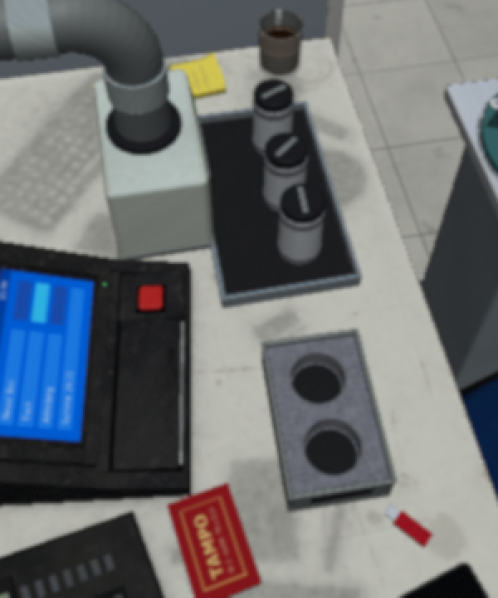

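View pics/t1.png

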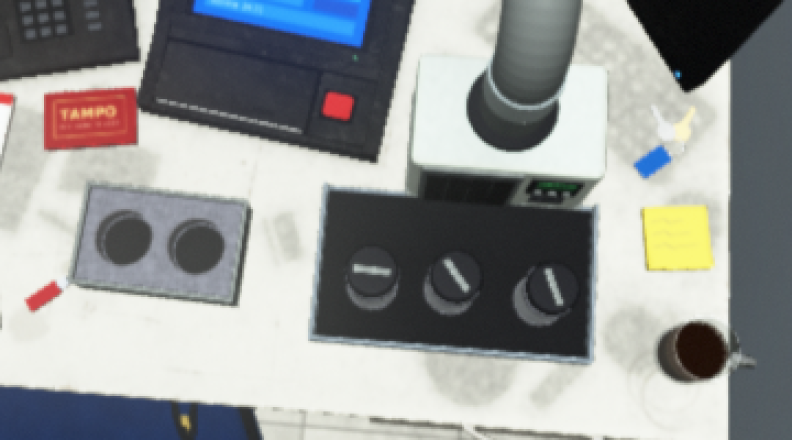

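The crops show three black lids in the tray at top-image pixels of about (319,272), (356,274) and (399,279). The tote wells are at about (207,259) and (239,262). The mug and notes are beyond the tray, the ink pad is beyond the tote. Next I project these points in both views.

```bash
cat > geo.py <<'E'
import cv2,numpy as np
from workcell import env
def plane(p,uv,z):
    R=cv2.Rodrigues(np.array(p["rvec"]))[0];t=np.array(p["tvec"]).ravel()
    r=cv2.undistortPoints(np.array(uv,float).reshape(-1,1,2),np.array(p["intrinsics"]),None).reshape(-1,2)
    d=np.c_[r,np.ones(len(r))]@R; c=-R.T@t
    return (c+d*((z-c[2])/d[:,2])[:,None])[:,:2]
def project(p,X):
    return cv2.projectPoints(np.array(X,float).reshape(-1,1,3),np.array(p["rvec"]),np.array(p["tvec"]),np.array(p["intrinsics"]),None)[0].reshape(-1,2)
E
python3 - <<'E'
from geo import *
np.set_printoptions(precision=4,suppress=True)
T=env.grab_frame("top");S=env.grab_frame("side")
t=lambda a:np.array(a)/2.2+150
s=lambda a:np.array(a)/1.66+[150,120]
print("lids top\n",plane(T,t([(373,270),(456,275),(551,287)]),.123))
print("lids side\n",plane(S,s([(302,203),(286,151),(273,95)]),.123))
tt=plane(T,t([(90,185),(250,203),(238,303),(75,284)]),.052)
ts=plane(S,s([(288,502),(263,347),(357,332),(393,486)]),.052)
for q in(tt,ts): print("tote",q.tolist(),q.mean(0),np.linalg.norm(np.roll(q,-1,0)-q,axis=1))
print("wells top",plane(T,t([(124,238),(197,246)]),.045).tolist())
print("wells side",plane(S,s([(332,448),(319,378)]),.045).tolist())
tr=plane(T,t([(325,186),(597,208),(592,360),(312,338)]),.026);print("tray",tr.tolist(),tr.mean(0),np.linalg.norm(np.roll(tr,-1,0)-tr,axis=1))
E
```

```text
lids top
 [[ 0.4593  0.1175]
 [ 0.4615  0.0288]
 [ 0.4571 -0.0727]]
lids side
 [[ 0.4615  0.1237]
 [ 0.4633  0.0353]
 [ 0.4596 -0.0695]]
tote [[0.5432709088758261, 0.455318544588561], [0.5376093414986785, 0.26727653341432317], [0.420626034025224, 0.26775502665444617], [0.4265125293273085, 0.4551287169789942]] [0.482  0.3614] [0.1881 0.117  0.1875 0.1168]
tote [[0.5502295727504025, 0.4630270321531015], [0.5412200665214365, 0.27695672909568597], [0.4235897097392483, 0.27885477860728985], [0.43392697151624365, 0.468353544021553]] [0.4872 0.3718] [0.1863 0.1176 0.1898 0.1164]
wells top [[0.4854617444607756, 0.4089711917695319], [0.48325197309217305, 0.32360422076950807]]
wells side [[0.4880410563635799, 0.4120613132450059], [0.4826243079222814, 0.32625758903397517]]
tray [[0.5718091602848248, 0.18448586319173443], [0.5722788572607995, -0.13916141253973746], [0.3929619964266389, -0.1396809876988787], [0.39079506209067205, 0.18215601310864524]] [0.482  0.0219] [0.3236 0.1793 0.3218 0.181 ]
```

```bash
cat > fit.py <<'E'
from geo import *
from scipy.optimize import minimize
a=np.linspace(0,2*np.pi,90,endpoint=False);C=np.c_[np.cos(a),np.sin(a)]
def grad(p):
    g=cv2.GaussianBlur(cv2.cvtColor(p["frame"],cv2.COLOR_BGR2GRAY).astype(np.float32),(0,0),0.9)
    return cv2.magnitude(cv2.Sobel(g,5,1,0),cv2.Sobel(g,5,0,1))
def score(G,p,X):
    uv=project(p,X).astype(np.float32); return cv2.remap(G,uv[:,:1].copy(),uv[:,1:].copy(),1).mean()
def circ(c,z,r): return np.c_[np.asarray(c)+r*C,np.full(len(C),z)]
def tote_pts(q):
    x,y,w=q; R=np.array([[np.cos(w),-np.sin(w)],[np.sin(w),np.cos(w)]])
    return np.vstack([circ(R@[0,s*.0425]+[x,y],.045,.033) for s in(1,-1)])
def opt(f,x0,step):
    x0=np.array(x0,float);s=np.vstack([x0]+[x0+np.eye(len(x0))[i]*step[i] for i in range(len(x0))])
    return minimize(f,x0,method="Nelder-Mead",options=dict(initial_simplex=s,xatol=1e-5,fatol=1e-4))
E
python3 - <<'E'
from fit import *
V={n:env.grab_frame(n) for n in("top","side")}
for n,p in V.items():
    G=grad(p); im=cv2.resize(p["frame"],None,fx=4,fy=4,interpolation=3)
    q=max((opt(lambda q:-score(G,p,tote_pts(q)),[.485+dx,.367+dy,.035],[.004,.004,.03]) for dx in(-.003,.003) for dy in(-.004,0,.004)),key=lambda r:-r.fun)
    print(n,"tote",q.x.round(4),-q.fun); P=[tote_pts(q.x)]
    for c in((.4604,.1206),(.4624,.032),(.4584,-.0711)):
        r=max((opt(lambda q:-score(G,p,circ(q,.123,.029)),[c[0]+dx,c[1]+dy],[.003,.003]) for dx in(-.003,.003) for dy in(-.003,.003)),key=lambda r:-r.fun)
        print(" lid",r.x.round(4),-r.fun); P.append(circ(r.x,.123,.029))
    for X in P:
        for u,v in project(p,X): cv2.circle(im,(int(4*u+1.5),int(4*v+1.5)),1,(0,255,0),-1)
    x0,y0,x1,y1=(170,220,425,310) if n=="top" else(290,160,400,440)
    c=im[4*y0:4*y1,4*x0:4*x1]; k=min(800/c.shape[1],600/c.shape[0]); cv2.imwrite(f"pics/{n}_ov.png",cv2.resize(c,None,fx=k,fy=k,interpolation=3))
E
```

```text
top tote [ 0.4857  0.3687 -0.0343] 173.51393127441406
 lid [0.4376 0.121 ] 87.94657897949219
 lid [0.4479 0.0462] 99.10330200195312
 lid [ 0.4438 -0.0584] 130.73849487304688
side tote [ 0.4859  0.3665 -0.0388] 117.10405731201172
 lid [0.4617 0.1232] 94.68492126464844
 lid [0.4641 0.0333] 97.92198181152344
 lid [ 0.4596 -0.0707] 197.0620880126953
```

View pics/top_ov.png

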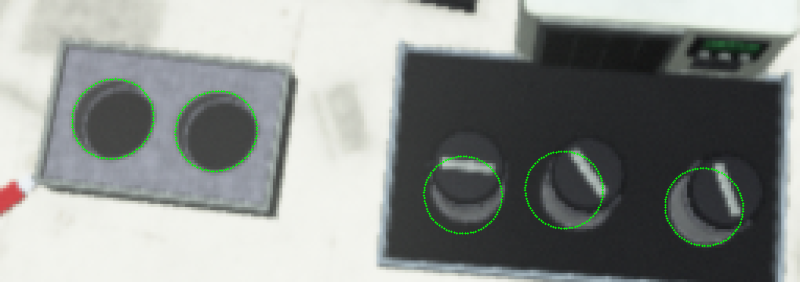

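View pics/side_ov.png

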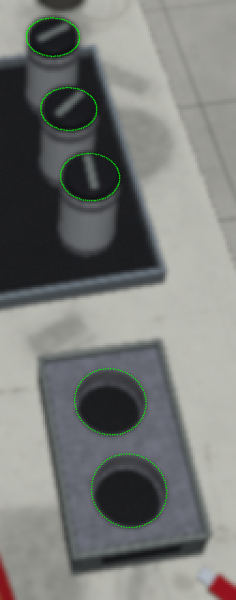

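The side overlay sits exactly on the lids and the wells. In the top overlay the wells match, but the lid fit slipped down onto the bodies, so I use my hand estimates there. Now I grasp and weigh the carrier nearest the tote.

```bash
cat > rob.py <<'E'
from fit import *
CAR={"A":(.4607,.1205),"B":(.463,.0312),"C":(.4586,-.0717)}
WELL=[(.4873,.4101),(.4843,.3251)]
def quat(xyz,th):
    best=None
    for t in(th,th+np.pi):
        q=[np.cos(t/2),np.sin(t/2),0,0]; j=env.ik(xyz,q)
        if j is not None and(best is None or abs(j[5])<abs(best[1])): best=(q,j[5])
    return best[0]
def pick(c,foot=.013,up=.15):
    x,y=c; z=foot+.065-.019
    env.command_gripper(.85,30); q=quat([x,y,.2],0); env.reach([x,y,.2],q)
    env.line_to([x,y,z],rate=.12); f0=weigh()
    env.command_gripper(0.,30)
    print("gap",env.current_finger_gap(),"grip",env.current_grip_force())
    env.line_to([x,y,z+up],rate=.12); f1=weigh(); print("weight kg",(f1-f0)/-9.81,f0,f1,"t",env.current_time_s())
    return (f0-f1)/9.81
def weigh():
    env.dwell(.3); return np.mean([env.current_force()[2] for _ in range(5)])
E
python3 - <<'E'
from rob import *
m=pick(CAR["A"]); print(m,env.current_tool_pos(),env.current_qpos())
E
```

```text
gap 0.6408597400350998 grip 29.99676617793739
weight kg 0.3285930666815739 0.5808447654565942 -2.6426532186896456 t 7.2583
0.3285930666815739 [0.46056544 0.12048336 0.2087216 ] [ 2.06902502e-01  2.49784886e-02  2.18015677e+00 -1.07913984e-07
  9.37005889e-01 -1.36393663e+00]
```

Run:
```python
from rob import *
x,y=WELL[0]; q=quat([x,y,.2],-np.pi/2-.036)
env.reach([x,y,.2],q); env.line_to([x,y,.046+.058],rate=.12); print(env.current_tool_pos(),env.current_qpos()[5],env.current_time_s())
ims=[]
for n in("top","side"):
    p=env.grab_frame(n); im=cv2.resize(p["frame"],None,fx=4,fy=4,interpolation=3)
    for X,col in((circ((x,y),.058,.030),(0,255,0)),(circ((x,y),.045,.033),(0,0,255))):
        for u,v in project(p,X): cv2.circle(im,(int(4*u+1.5),int(4*v+1.5)),1,col,-1)
    u,v=project(p,[x,y,.058])[0]; u,v=int(4*u),int(4*v); ims.append(im[max(0,v-240):v+240,max(0,u-200):u+200])
h=min(i.shape[0] for i in ims); cv2.imwrite("pics/hov.png",np.hstack([i[:h] for i in ims]))
```

```text
[0.48772258 0.41042175 0.10473401] 0.6989570681880397 10.0
```

View pics/hov.png

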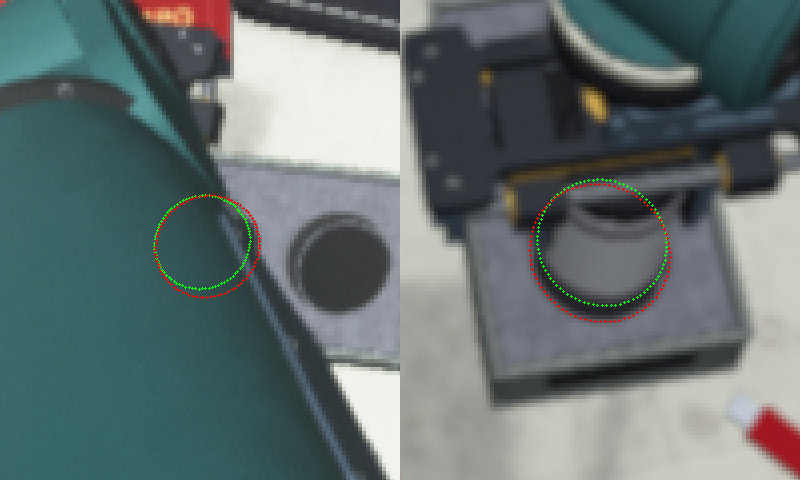

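The side half shows the carrier foot over the dark well, within about 2 mm of the prediction. The top view is blocked by the arm. I lower it with a force stop.

```bash
cat >> rob.py <<'E'
def lower(w):
    x,y=w; off=[(0,0)]+[(r*np.cos(a),r*np.sin(a)) for r in(.003,.005) for a in np.arange(6)*np.pi/3]
    for dx,dy in off:
        env.line_to([x+dx,y+dy,.104],rate=.1)
        hit=env.line_to([x+dx,y+dy,.060],rate=.05,f_stop=5.); z=env.current_tool_pos()[2]
        print("off",round(dx,4),round(dy,4),"hit",hit,"z",round(z,4),np.round(env.current_force(),1),"t",env.current_time_s())
        if z<.066: return True
        if env.current_time_s()>60: return False
    return False
E
python3 - <<'E'
from rob import *
print(lower(WELL[0]))
E
```

```text
off 0 0 hit True z 0.0608 [-1.7 -0.1  6.4] t 11.1667
True
```

Run:
```python
from rob import *
env.command_gripper(.85,30); x,y,z=env.current_tool_pos(); env.line_to([x,y,.2],rate=.15)
m=pick(CAR["B"])
if m<.40:
    w=WELL[1]; q=quat([*w,.2],-np.pi/2-.036); env.reach([*w,.2],q); print(lower(w))
```

```text
gap 0.644087039793631 grip 29.99213651753962
weight kg 0.5739144064365048 0.22001459459915393 -5.410085732542959 t 18.6583
```

B is the heaviest at about 0.55 kg, so I set it back upright and fetch C.

Run:
```python
from rob import *
x,y=CAR["B"]
env.line_to([x,y,.065],rate=.12); print(env.line_to([x,y,.0585],rate=.03,f_stop=3.),env.current_tool_pos())
env.command_gripper(.85,30); env.line_to([x,y,.2],rate=.15)
m=pick(CAR["C"])
if m<.40:
    w=WELL[1]; q=quat([*w,.25],-np.pi/2-.036); env.reach([*w,.21],q)
    if lower(w):
        env.command_gripper(.85,30); x,y,z=env.current_tool_pos(); env.line_to([x,y,.2],rate=.15); env.reach([.45,.1,.3],quat([.45,.1,.3],0))
p=env.grab_frame("side"); cv2.imwrite("pics/c.png",cv2.resize(p["frame"][150:450,240:440],None,fx=2,fy=2,interpolation=3))
print(env.current_time_s())
```

```text
True [0.46366892 0.03109437 0.05885912]
gap 0.6439004007283361 grip 29.997118483297527
weight kg 0.20114214504217565 -0.1971355045801689 -2.170339947443912 t 28.3167
off 0 0 hit True z 0.0609 [-0.8  0.2  5.6] t 31.8167
35.175
```

View pics/c.png

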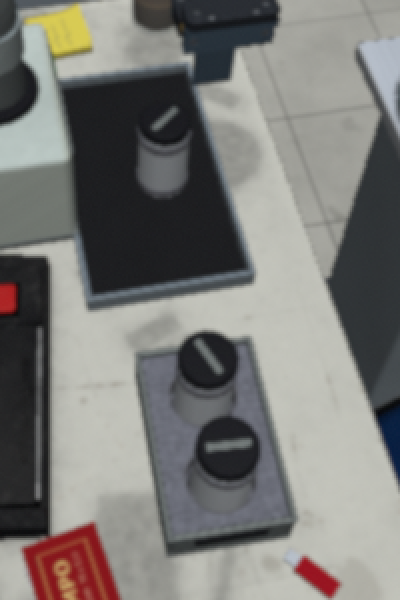

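Both light carriers stand upright and fully down in the tote, and the heavy one stands alone in the tray at picture position (163,150). I pick it up and hold it.

Run:
```python
from rob import *
m=pick(CAR["B"],up=.2); env.dwell(.5)
print(m,env.current_tool_pos(),env.current_grip_force(),env.current_finger_gap(),env.current_time_s())
if m>.42: print(env.hand_in())
```

```text
gap 0.6474329083171094 grip 29.999891286715865
weight kg 0.5098844006653999 0.7666867869076471 -4.235279183619926 t 40.1167
0.5098844006653999 [0.46298549 0.03120826 0.25898115] 29.999908204190433 0.6473801236926453 40.6167
the job is handed in; nothing more can be done
None
```

I handed the job in at about 41 s with the heaviest carrier (about 0.5 kg) held upright, its foot about 21 cm above the desk, and the two lighter ones standing fully down in separate wells of the tote; the call returned no verdict.

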